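# Clamp a drilled spawn block at the mushroom packing table

### The job

Stand the loose drilled hardwood block upright on the clamp's bed between its jaws and let go of it, then pump the clamp's trigger (squeeze it fully towards the fixed handle, let it spring back, and again) until the sprung rubber pad has come up and presses the block snugly against the fixed jaw. Grip it firmly but do not crush it: never squash the pad's springs nearly flat, and drive the jaw by the trigger alone, never by pushing it. Finish while holding the trigger squeezed in with the gripper, the block clamped; leave the jar, the punnet and the brush alone.

Things in the scene. Friction and masses are not known exactly. Their poses are not given: they have to be found in the camera images.
- clamp: Bar clamp fixed to the table on a grey base plate, x -143 to 131, 90 wide, 14 mm thick. Origin: centre line, underside of the plate (table height). +x runs along the bar from handle to fixed jaw, z up. A dark housing (x -139 to -55, y +-18 mm, top z 52) carries the handle and, on its jaw side, the trigger. The plate's top (z 14 mm) is the bed the block stands on.
- handle_grip (a point): Middle of the fixed black handle (upright post 16 mm thick along the clamp's x, 26 mm wide, top at z 125 mm), 95 mm above the table, at clamp x -125 mm. Its axes are the clamp's.
- trigger_grip (a point): Middle of the black trigger, 95 mm above the table at rest, clamp x -79 mm: upright lever 12 mm thick (x), 22 wide, top at z 125, pivoted 53 mm below this point. Squeezed, the point moves 18 mm to clamp -x. Trigger and handle measure 60 mm over their outer faces at rest, 42 squeezed; the handle does not give. No jaw part is nearer than 47 mm to the trigger.
- trigger_angle (a joint): Trigger angle: 0 at rest, 0.35 rad fully squeezed (hard stop); springs back when released. Takes 2 to 4 N at trigger_grip idle, up to 16 N while driving the jaw. Each full stroke (squeeze past 0.33, release below 0.02) advances the jaw by one tooth, 5.5 to 6.5 mm, during the squeeze (the first: 2 to 10 mm); a shorter stroke may gain nothing.
- jaw_travel (a joint): Travel of the moving jaw and its bar in m, growing towards the fixed jaw; 0 to 0.07. It stays where it is when the trigger is released and does not go back. Starts between 0 and 0.02.
- pad_squash (a joint): How far the sprung pad is pushed back towards the moving jaw, in m: 0 free, 0.018 flat. The springs give 1 N per mm. Snug and gentle is 0.003 to 0.0125 (3 to 12.5 N); past 0.0135 the block counts as crushed.
- pad_face (a point): Centre of the face of the moving rubber pad (50 x 50 mm, 8 thick, held 18 mm off the moving jaw plate by four springs), 47 mm above the table. Its x axis is the clamp's and points at the fixed jaw. The pad spans z 22 to 72 mm, the jaw plate behind it (56 mm wide) z 16 to 78 mm.
- pad: The moving rubber pad itself (origin at the middle of its face, at table height).
- fixed_face (a point): Centre of the inner face of the fixed jaw (60 mm wide, 18 mm thick, z 14 to 78 mm), 47 mm above the table, at clamp x 108 mm. Its axes are the clamp's; the block goes on its -x side. At the start the gap from pad to fixed jaw is 75 to 95 mm.
- fixed_jaw: The fixed jaw itself (origin at the foot of its inner face, on the bed).
- jaw: The moving jaw plate with its bar (origin at clamp x 13 mm plus the jaw travel, at table height). Not to be touched.
- trigger: The trigger lever itself (origin on its pivot, 42 mm above the table).
- block: Loose pale hardwood block, 60 (x) x 50 (y) x 70 mm (z) tall, about 0.16 kg, seven dark plug holes in its top. Origin: centre of its underside, z up. It starts standing on the table beyond the clamp. Either pair of sides may face the jaws.
- jar: Bystander: jar with white cap, 70 mm across, 110 mm tall. Origin: centre of its underside.
- punnet: Bystander: cardboard punnet of mushrooms, 150 x 110 x 55 mm. Origin: centre of its underside.
- brush: Bystander: hand brush lying on the table. Origin: its underside.
Mind the look-alikes: they are no part of the job. Of the things shaped like the block, the wooden one is meant.

How it is judged:
On the way, in this order (a step that is already met when the one before it is completed fails the run):
1. the block stands upright on the bed between the jaws, let go (x of block in the frame of clamp between 0.035 and 0.09 m and y of block in the frame of clamp between -0.02 and 0.02 m and z of block in the frame of clamp between 0.01 and 0.018 m and angle between block's own z axis and vertical below 0.12 rad and contact force between the fingers and block below 0.3 N), for 0.2 s.
2. the trigger is squeezed (value of joint trigger_angle above 0.28 rad), for 0.05 s.
3. the trigger is let spring back (one stroke pumped) (value of joint trigger_angle below 0.08 rad), for 0.02 s.
4. the pad presses on the block (value of joint pad_squash above 0.003 m and contact force between pad and block above 2 N), for 0.2 s.
At the end, for the whole second after the job is handed in: The block stands upright on the bed (within 25 mm of the centre line), pressed between pad and fixed jaw with the pad pushed back 3 to 13.5 mm, untouched by the robot, at rest; the fingers still press the trigger (more than 1 N) and hold it squeezed past 0.2 rad (all of step 4 and value of joint pad_squash below 0.0135 m and contact force between fixed_jaw and block above 1.5 N and y of block in the frame of clamp between -0.025 and 0.025 m and z of block in the frame of clamp between 0.01 and 0.019 m and angle between block's own z axis and vertical below 0.12 rad and linear speed of block below 0.01 m/s and contact force between each of the arm, the fingers and block below 0.3 N and value of joint trigger_angle above 0.2 rad and contact force between the fingers and trigger above 1 N); the arm keeps its last pose, push and grip.
It fails at once if the block is crushed (pad pushed back past 13.5 mm) (value of joint pad_squash above 0.0135 m).
It fails at once if the moving jaw or its pad is pushed by the robot (contact force between any of the arm, the fingers and jaw above 2 N).
It fails at once if a bystander is disturbed (moved over 30 mm) (distance of any of jar, punnet, brush from where it was at the start of the episode above 0.03 m).
It also fails if it takes over 51 s, if anything falls off the work surface, if the arm or the gripper's body presses on something with over 40 N, if the wrist force passes 120 N, or if a joint passes its speed limit or range.

### The arm

A 6-joint arm with a two-finger parallel gripper is mounted at the origin on the work surface. World frame = base frame: x ahead of the robot, y to its left, z up, the work surface at z = 0. Lengths are in m, angles in rad, forces in N, time in s.
With the tool pointing down it reaches from about 0.3 to 0.875 m from the base axis. Payload 6.4 kg.
Tool frame: the origin (TCP) lies on the centre line of the jaws, within the pads' length; the fingertips stand 22 mm ahead of it and the grasp point (between the pads) lies 3 mm ahead of it; z points along the fingers, y is the line along which they close (so a half turn about z gives the same grasp; the last joint's range is limited). The gripper opens to 85 mm and grips with 20 to 120 N. Pads are 22 mm wide; open, the fingers measure 114 mm over their backs; the gripper's body (76 mm by 85 mm) begins 54 mm behind the grasp point. The pads swing forward as they close: fully open they stand 13 mm farther back than shut.
Start: joints at [0.984, 0.181, 1.607, -0, 1.354, -0.206], TCP at [0.214, 0.534, 0.221] pointing down, gripper open.
Joint ranges: [-2.99, 2.99], [-0.89, 2.07], [0.3, 2.58], [-1.14, 4.28], [0, 2.63], [-3.12, 3.12]. Speed limits (rad/s): [2.57, 2.57, 3.01, 3.14, 3.14, 3.14].

### API

Orientations are given as a unit quaternion [w, x, y, z].
In Python, from bench import ctrl gives the robot as it stands. The module is installed in compiled form; this text tells all that it offers.
- The arm moves only by the tool servo_tool, never from a script. Its argument "commands" is a list of rows, each a list of 3 entries, a list of its own where there are three numbers: the shift along the tool's x, y, z in mm, then the turn about the tool's z in rad, then the finger opening in mm, from 0 to 85.4. In form: [[[dx, dy, dz], turn, jaw], ...]. A call has 1 to 20 rows; each row shifts and turns the commanded pose from where the row before left it, along the tool's axes as they then stand; what a row does not reach is not made up. A row lasts 1/8 s, in which the tool goes at most 62.5 mm and 10.7 degrees, less where a joint would pass 70% of its speed; a pose out of reach is approached as far as the arm can. A call with a gripper value outside its range is refused whole. The fingers move at their own pace and stop on an object; the grip force is fixed at half the most. Time passes only in rows, so rows that do not move let the fingers close. It gives the time, the measured TCP pose, the force, the opening and the grip force at its end, in the units of the state.
- ctrl.get_obs(): the state, without advancing time (a new reading comes with each control period).
- ctrl.camera(name): name is "scene" or "side" or "wrist"; returns a dict with "color" (400x640x3 uint8, red, green, blue), "z_map" (400x640 float32, m along the optical axis (not along the pixel's ray), 0 where there is no reading), "fx", "fy", "cx", "cy" (pixels), "R" (3x3) and "t" (3): a world point X has camera coordinates R X + t. Camera axes: x right, y down, z forward; pixel columns grow to the right and rows downward; lengths in m; the calibration is good to about 2 mm. The wrist camera is an equidistant fisheye: a pixel r from the principal point sees the ray r / f radians off the axis. A picture is of the moment at which its call begins.
- ctrl.hand_in(): hands the job in; it is judged then, once.
The state is a dict: "time_s": time; "q": joint angles; "dq": joint speeds; "joint_efforts": joint torques, N m; "eef_pos": TCP position; "eef_rot": TCP orientation; "wrist_force": force on the tool from outside, world axes, zero at the start; "torque": the same for the moment, N m; "opening": opening from 0.0 (shut) to 1.0 (fully open); "grasp_force": force on a finger pad.
Only numpy, scipy, OpenCV 4.12 (cv2) and the standard library are available. Lean on these libraries where they do the work, as an engineer would, in place of code of your own. Each camera call takes 0.05 s, during which the arm holds its last target. There are 200 camera calls.

## Working session

There is one attempt and no reset: what is moved stays moved. The work goes in short steps, Python scripts to look and compute and a tool call to move; the robot and the scene stay as the last step left them, time stands still between calls to the robot, and variables do not carry over. Pictures are saved under pics/ and viewed, at most 10 in all, crops included, and the job is handed in when it is done.

Besides the shell and the picture viewer there is one more tool, called after "Call:" in YAML: its name, and indented under it one key for each argument. servo_tool: Moves the arm, as the interface text tells. Its arguments: {"type":"object","properties":{"commands":{"type":"array"}},"required":["commands"]}

```bash
mkdir -p pics; cat > h.py <<'E'
import numpy as np, cv2
from bench import ctrl
def cam(n):
    c=ctrl.camera(n); np.savez(f'{n}.npz',**c); return c
def pts(c):
    """world point per pixel (pinhole cams)"""
    z=c['z_map']; h,w=z.shape; u,v=np.meshgrid(np.arange(w),np.arange(h))
    P=np.stack([(u-c['cx'])/c['fx']*z,(v-c['cy'])/c['fy']*z,z],-1)
    return (P-c['t'])@c['R']
E
python3 - <<'E'
from h import *
ims=[]
for n in('scene','side'):
    c=cam(n); cv2.imwrite(f'pics/{n}0.png',c['color'][:,:,::-1]); print(n,c['fx'],c['cx'],c['cy'],-c['R'].T@c['t'])
o=ctrl.get_obs(); print(o)
E
```

```text
scene 490.2624660218025 314.03119178036275 210.18163185520157 [ 1.30955698 -0.98747337  0.85769773]
side 491.4151467427421 324.4831520296079 208.07473432670042 [ 0.36212117 -1.14424322  0.9304648 ]
{'time_s': 0.1, 'q': array([ 9.83679282e-01,  1.81482505e-01,  1.60789072e+00, -5.02564509e-06,
        1.35378924e+00, -2.06314515e-01]), 'dq': array([-6.12310895e-04, -1.92508499e-03, -6.61087521e-04, -5.13298750e-05,
        1.15107242e-03, -5.09827033e-06]), 'joint_efforts': array([ 5.05885346e-04, -4.45879412e+01, -3.52238846e+01, -2.18817195e-04,
        4.22693571e-03,  1.03059807e-05]), 'eef_pos': array([0.21341686, 0.53338694, 0.22017375]), 'eef_rot': array([-3.01017898e-04,  1.89252332e-01,  9.81928174e-01, -7.24894185e-04]), 'wrist_force': array([-0.62950936, -1.15766853, -0.50856293]), 'torque': array([0.03161975, 0.00324686, 0.05510618]), 'grasp_force': 0.0, 'opening': 0.9993605653062629}
```

View pics/scene0.png

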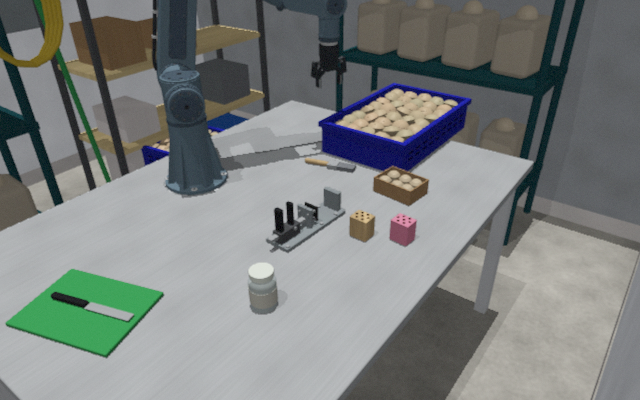

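View pics/side0.png

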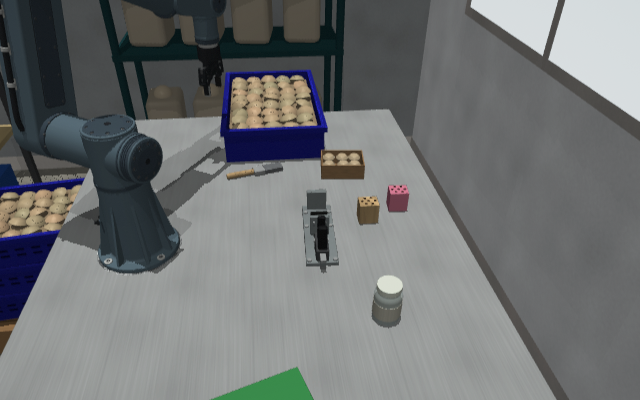

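Scene view: wooden block at (362,225), look-alike pink block at (403,229), punnet (401,185), brush (330,165), jar (262,288), clamp (305,220). In the side view the wooden block is at (368,210) and the pink one at (398,198). Candidates for "the block" are the wooden one (362,225) and the pink one (403,229); I choose the wooden one and check it in a crop.

```bash
cat > m.py <<'E'
from h import *
def load(n): return dict(np.load(n+'.npz'))
for n,bb in(('scene',(345,205,380,245)),('side',(352,190,383,228))):
    c=load(n); P=pts(c); x0,y0,x1,y1=bb
    hsv=cv2.cvtColor(c['color'],cv2.COLOR_RGB2HSV)
    m=np.zeros(P.shape[:2],bool); m[y0:y1,x0:x1]=1
    m&=(P[...,2]>.063)&(P[...,2]<.08)&(c['z_map']>0)
    Q=P[m]; r=cv2.minAreaRect(Q[:,:2].astype(np.float32)*1000)
    print(n,'block top',m.sum(),np.median(Q[:,2]),r)
    print(' hues',np.median(hsv[m],0))
    # clamp region
    bb={'scene':(262,180,350,252),'side':(298,185,345,272)}[n]
    x0,y0,x1,y1=bb
    M=np.zeros(P.shape[:2],bool); M[y0:y1,x0:x1]=1
    for lo,hi in((.009,.019),(.072,.084),(.115,.13)):
        k=M&(P[...,2]>lo)&(P[...,2]<hi)&(c['z_map']>0); Q=P[k]
        if len(Q)>3: print(' z',lo,len(Q),cv2.minAreaRect(Q[:,:2].astype(np.float32)*1000), np.median(Q[:,2]))
    P_=P
c=load('scene'); a=cv2.resize(c['color'][180:255,258:420,::-1],None,fx=4.5,fy=4.5,interpolation=cv2.INTER_CUBIC)
cv2.imwrite('pics/crop1.png',a)
E
python3 m.py
```

```text
scene block top 227 0.06969195448391523 ((682.28564453125, 50.516883850097656), (61.32597732543945, 56.67973327636719), 0.3157886862754822)
 hues [ 19.  89. 180.]
 z 0.009 811 ((523.3013916015625, -9.503829956054688), (277.56402587890625, 94.0954360961914), 86.07182312011719) 0.013787249796682392
 z 0.072 197 ((520.72216796875, -6.9111480712890625), (260.6025390625, 61.70087432861328), 85.24229431152344) 0.07687326792072315
 z 0.115 74 ((516.8817138671875, -105.87626647949219), (63.49662399291992, 29.20469093322754), 86.22418212890625) 0.12192483529415776
side block top 215 0.06916811163222372 ((678.2147216796875, 49.89442443847656), (55.771820068359375, 60.797916412353516), 87.81735229492188)
 hues [ 18. 102. 162.]
 z 0.009 899 ((518.2809448242188, -9.715164184570312), (280.98309326171875, 89.80418395996094), 86.69515991210938) 0.01395668275049307
 z 0.072 162 ((516.6381225585938, -8.269287109375), (261.529052734375, 56.85979080200195), 85.88544464111328) 0.07664182494308823
 z 0.115 96 ((513.5155029296875, -106.69291687011719), (67.24234771728516, 24.17877197265625), 86.13581085205078) 0.12192790972896683
```

View pics/crop1.png

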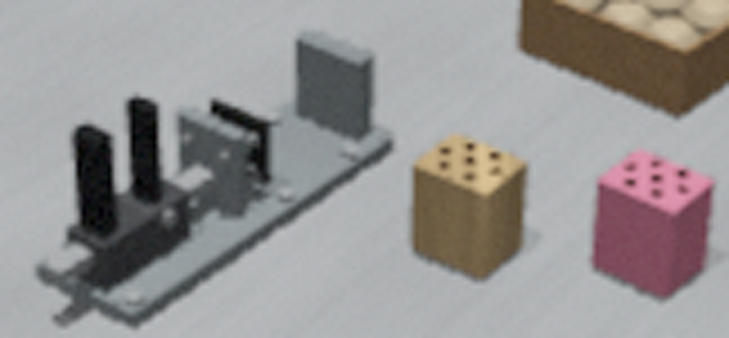

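The crop confirms the wooden block (7 holes) at scene (362,225); the pink one at (403,229) is the decoy. Next I'll measure the clamp frame, the gap and the neighbours.

```bash
cat > gap.py <<'E'
from h import *
yaw=np.deg2rad(86.4); C=np.array([np.cos(yaw),np.sin(yaw)]); N=np.array([-C[1],C[0]])
def load(n): return dict(np.load(n+'.npz'))
O0=np.array([.5208,-.0096])+.006*C   # clamp origin
def toC(P): d=P[...,:2]-O0; return d@C,d@N
if __name__=='__main__':
  for n in('scene','side'):
    c=load(n); P=pts(c); X,Y=toC(P); Z=P[...,2]; g=c['color'].max(2); ok=c['z_map']>0
    for nm,k in(('plate',(abs(Z-.014)<.003)&(abs(Y)<.06)&(abs(X)<.17)),('fixedtop',(abs(Z-.078)<.004)&(X>.09)&(X<.14)&(abs(Y)<.04)),
      ('posts',(abs(Z-.123)<.005)&(X>-.15)&(X<-.05)&(abs(Y)<.03)),('padtop',(Z>.066)&(Z<.075)&(X>-.02)&(X<.07)&(abs(Y)<.035)&(g<60)),
      ('jawtop',(Z>.075)&(Z<.081)&(X>-.05)&(X<.09)&(abs(Y)<.04))):
      k&=ok
      print(n,nm,k.sum(),np.round(np.percentile(X[k],[1,50,99])*1000,1),np.round(np.percentile(Y[k],[1,50,99])*1000,1))
    hsv=cv2.cvtColor(c['color'],cv2.COLOR_RGB2HSV)
    k=ok&(Z>.063)&(Z<.08)&(hsv[...,0]>160)&(hsv[...,1]>90)&(P[...,0]>.5)
    print('pink',k.sum(),cv2.minAreaRect(P[k][:,:2].astype(np.float32)*1000))
    k=ok&(abs(Z-.0695)<.006)&(P[...,0]>.62)&(P[...,0]<.74)&(P[...,1]>0)&(P[...,1]<.1)
    Q=P[k]; print('block pct',np.round(np.percentile(Q[:,0],[1,99])*1000),np.round(np.percentile(Q[:,1],[1,99])*1000))
E
python3 gap.py
```

```text
scene plate 652 [-140.9   -4.1  124.2] [-47.5 -24.   40.9]
scene fixedtop 60 [106.9 115.6 126.3] [-29.5  -4.7  28.6]
scene posts 64 [-132.8 -119.7  -70.6] [-14.3  -2.5  12.4]
scene padtop 27 [ 9.4 13.1 16.9] [-23.5  -2.3  21.9]
scene jawtop 47 [-21.1 -14.8  11.5] [-29.3  -2.   23.3]
pink 107 ((660.3998413085938, 25.425025939941406), (366.7843017578125, 59.08147048950195), 28.506229400634766)
block pct [652. 711.] [24. 77.]
side plate 757 [-143.8  -46.   121.8] [-42.   21.9  46.7]
side fixedtop 74 [102.  114.3 124.4] [-24.9   3.4  31.3]
side posts 76 [-135.3 -121.   -73.6] [-10.5   2.2  13.2]
side padtop 40 [ 5.6 11.5 17.2] [-20.    2.1  24.3]
side jawtop 35 [-22.1 -17.1  -7.4] [-23.9  11.6  28.9]
pink 179 ((785.0528564453125, 100.4790267944336), (53.38972854614258, 59.02296829223633), 82.97660827636719)
block pct [649. 707.] [23. 77.]
```

```bash
cat > go.py <<'E'
from h import *
from scipy.spatial.transform import Rotation as Ro
def rel(tx,ty,tz,ydeg):
    """shift in present tool axes (mm) and turn (rad) to reach a world target with tool y at ydeg"""
    o=ctrl.get_obs(); w,x,y,z=o['eef_rot']; R=Ro.from_quat([x,y,z,w]).as_matrix()
    th=np.rad2deg(np.arctan2(R[1,1],R[0,1])); tilt=np.rad2deg(np.arccos(-R[2,2]))
    d=R.T@(np.array([tx,ty,tz])-o['eef_pos'])*1000
    print('t',round(o['time_s'],2),'pos',np.round(o['eef_pos']*1000,1),'ydeg',round(th,2),'tilt',round(tilt,2),'open',round(o['opening']*85.4,1),'F',np.round(o['wrist_force'],1),'q6',round(o['q'][5],2))
    print('shift',np.round(d,1),'turn',round(np.deg2rad(th-ydeg),3))
E
python3 - <<'E'
from go import *; from gap import load
rel(.680,.050,.15,89)
A=np.array([.213,.533]);B=np.array([.68,.05]);u=(B-A)/np.linalg.norm(B-A)
for n in('scene','side'):
    c=load(n);P=pts(c)[c['z_map']>0]; d=P[:,:2]-A; s=d@u; e=abs(d@np.array([-u[1],u[0]]))
    k=(e<.1)&(s>.08)&(s<.68)&(P[:,2]<.35); print(n,P[k][:,2].max(), P[k][P[k][:,2].argmax()])
E
```

```text
t 0.1 pos [213.4 533.4 220.2] ydeg 68.18 tilt 0.09 open 85.3 F [-0.6 -1.2 -0.5] q6 -0.21
shift [-612.8 -275.2   70.4] turn -0.363
scene 0.1341801078869618 [0.30628112 0.45223171 0.13418011]
side 0.1349856663762554 [0.34957678 0.44150712 0.13498567]
```

Call:
servo_tool:
  commands:
    - [[-20,-9,0],0,85]
    - [[-51,-23,0],0,85]
    - [[-54,-24,0],0,85]
    - [[-54,-24,0],0,85]
    - [[-54,-24,0],0,85]
    - [[-54,-24,0],0,85]
    - [[-54,-24,0],0,85]
    - [[-54,-24,0],0,85]
    - [[-54,-24,0],0,85]
    - [[-54,-25,0],0,85]
    - [[-54,-25,10],0,85]
    - [[-36,-16,20],0,85]
    - [[-20,-9,20],0,85]
    - [[0,0,20],-0.121,85]
    - [[0,0,0],-0.121,85]
    - [[0,0,0],-0.121,85]

```text
time_s: 2.1
eef_pos: [0.6799, 0.0506, 0.1496]
eef_rot: [-0.001, 0.007, 1.0, 0.0]
wrist_force: [0.3, -0.1, -0.2]
opening: 0.996
grasp_force: 0.0
```

```bash
python3 - <<'E'
from go import *
rel(.680,.050,.05,89)
c=cam('wrist'); z=c['z_map']; im=c['color'][:,:,::-1].copy(); cv2.imwrite('pics/w1.png',im)
print(c['fx'],c['cx'],c['cy'])
# equidistant fisheye depth along axis -> world
h,w=z.shape; u,v=np.meshgrid(np.arange(w),np.arange(h)); a=(u-c['cx'])/c['fx'];b=(v-c['cy'])/c['fy']; r=np.hypot(a,b)+1e-9
P=np.stack([a/r*np.tan(r)*z,b/r*np.tan(r)*z,z],-1); W=(P-c['t'])@c['R']
k=(abs(W[...,2]-.07)<.006)&(z>0)&(abs(W[...,0]-.68)<.06)&(abs(W[...,1]-.05)<.06)
Q=W[k]; print(k.sum(),cv2.minAreaRect(Q[:,:2].astype(np.float32)*1000),np.median(Q[:,2]))
E
```

```text
t 2.1 pos [679.9  50.6 149.6] ydeg 89.19 tilt 0.13 open 85.0 F [ 0.3 -0.1 -0.2] q6 -1.66
shift [-0.3 -0.6 99.6] turn 0.003
309.70691628693146 316.43041648517 198.49382004983232
4322 ((678.4910888671875, 53.16221618652344), (49.71030044555664, 59.626434326171875), 88.76677703857422) 0.06871668710728371
```

View pics/w1.png

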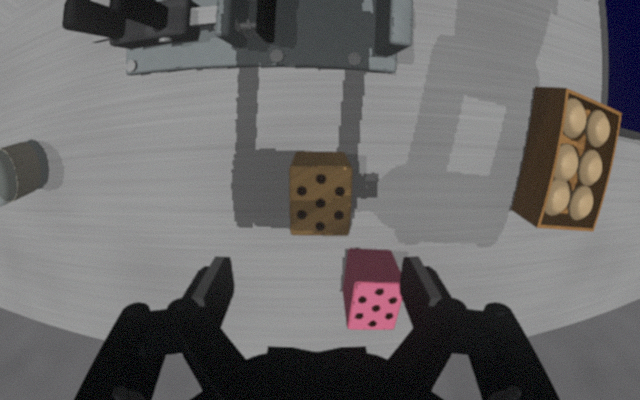

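Wrist view: wooden block at (320,195), cleanly aligned with the closing line, and decoy at (372,290), clear of the fingers. The block's measured size, 49.7 x 59.6 mm, agrees. I'll grasp it.

Call:
servo_tool:
  commands:
    - [[0,1,25],0,85]
    - [[0,0,35],0,85]
    - [[0,0,30],0,85]
    - [[0,0,10],0,85]
    - [[0,0,0],0,44]
    - [[0,0,0],0,44]
    - [[0,0,0],0,44]
    - [[0,0,0],0,44]
    - [[0,0,0],0,44]

```text
time_s: 3.28
eef_pos: [0.6824, 0.0519, 0.0533]
eef_rot: [0.002, 0.009, 1.0, -0.0]
wrist_force: [0.1, 2.2, 7.0]
opening: 0.554
grasp_force: 62.4
```

```bash
python3 - <<'E'
from go import *; from gap import O0,C
rel(.680,.050,.19,89)
for x in(.072,.074): p=O0+C*x; print(p); rel(p[0],p[1],.19,-3.6)
E
```

```text
t 3.27 pos [682.4  51.9  53.3] ydeg 88.98 tilt 0.24 open 47.3 F [0.1 2.2 7. ] q6 -1.65
shift [   1.7   -1.9 -136.7] turn -0.0
[0.52569766 0.06824608]
t 3.27 pos [682.4  51.9  53.3] ydeg 88.98 tilt 0.24 open 47.3 F [0.1 2.2 7. ] q6 -1.65
shift [ 156.3   13.6 -137.3] turn 1.616
[0.52582324 0.07024214]
t 3.27 pos [682.4  51.9  53.3] ydeg 88.98 tilt 0.24 open 47.3 F [0.1 2.2 7. ] q6 -1.65
shift [ 156.3   15.6 -137.3] turn 1.616
```

Call:
servo_tool:
  commands:
    - [[0,0,-20],0,44]
    - [[0,0,-50],0,44]
    - [[16,0,-40],0,44]
    - [[40,4,0],0,44]
    - [[50,5,0],0,44]
    - [[40,5,0],0,44]
    - [[10,0,0],0.1,44]
    - [[0,0,0],0.18,44]
    - [[0,0,0],0.18,44]
    - [[0,0,0],0.18,44]
    - [[0,0,0],0.18,44]
    - [[0,0,0],0.18,44]
    - [[0,0,0],0.18,44]
    - [[0,0,0],0.18,44]
    - [[0,0,0],0.18,44]
    - [[0,0,0],0.076,44]
    - [[0,0,0],0,44]

```text
time_s: 5.4
eef_pos: [0.5247, 0.0684, 0.1617]
eef_rot: [0.0, 0.729, 0.685, 0.0]
wrist_force: [-0.1, 0.3, -1.8]
opening: 0.556
grasp_force: 62.4
```

```bash
cat > blk.py <<'E'
from go import *; from gap import *
def block(zt,half=.06,show=None):
    o=ctrl.get_obs()
    for n in('scene','side'):
        c=cam(n); P=pts(c); X,Y=toC(P); Z=P[...,2]; hsv=cv2.cvtColor(c['color'],cv2.COLOR_RGB2HSV)
        k=(c['z_map']>0)&(hsv[...,0]>10)&(hsv[...,0]<26)&(hsv[...,1]>60)&(abs(X-.07)<half)&(abs(Y)<.06)&(Z>.015)
        q=k&(abs(Z-zt)<.2)
        xs,ys,zs=X[q]*1000,Y[q]*1000,Z[q]*1000
        f=lambda a:np.round(np.percentile(a,[1,50,99]),1)
        print(n,q.sum(),'x',f(xs),'y',f(ys),'z',f(zs))
        if show: cv2.imwrite(f'pics/{show}_{n}.png',cv2.resize(c['color'][140:270,240:400,::-1],None,fx=4,fy=4,interpolation=cv2.INTER_CUBIC))
E
python3 - <<'E'
from blk import *
p=O0+C*.072; rel(p[0],p[1],.07,-3.6); block(.17)
E
```

```text
t 5.4 pos [524.7  68.4 161.7] ydeg -3.57 tilt 0.02 open 47.5 F [-0.1  0.3 -1.8] q6 -0.03
shift [-0.   1.  91.7] turn 0.001
scene 541 x [40.4 50.8 97.6] y [-31.2 -14.   24.9] z [114.3 153.6 184.9]
side 515 x [37.3 45.5 98.2] y [-46.3   1.7  25.5] z [111.1 164.8 234.7]
```

Call:
servo_tool:
  commands:
    - [[4,1,20],0,44]
    - [[0,0,35],0,44]
    - [[0,0,25],0,44]
    - [[0,0,10],0,44]
    - [[0,0,3],0,44]
    - [[0,0,0],0,44]

```text
time_s: 6.25
eef_pos: [0.5268, 0.0723, 0.0688]
eef_rot: [0.001, 0.729, 0.685, 0.0]
wrist_force: [-0.2, 1.1, -1.7]
opening: 0.556
grasp_force: 62.4
```

```bash
python3 - <<'E'
from blk import *
p=O0+C*.072; rel(p[0],p[1],.067,-3.6); block(.1,show='p1')
E
```

```text
t 6.25 pos [526.8  72.3  68.8] ydeg -3.6 tilt 0.08 open 47.5 F [-0.2  1.1 -1.7] q6 -0.02
shift [-4.1 -0.9  1.8] turn 0.0
scene 495 x [ 15.6  57.6 104.7] y [-34.1 -20.9  21. ] z [19.9 63.4 90.4]
side 350 x [ 41.6  53.5 104.6] y [-38.2  -1.4  24.6] z [ 49.2  83.8 177.3]
```

View pics/p1_scene.png

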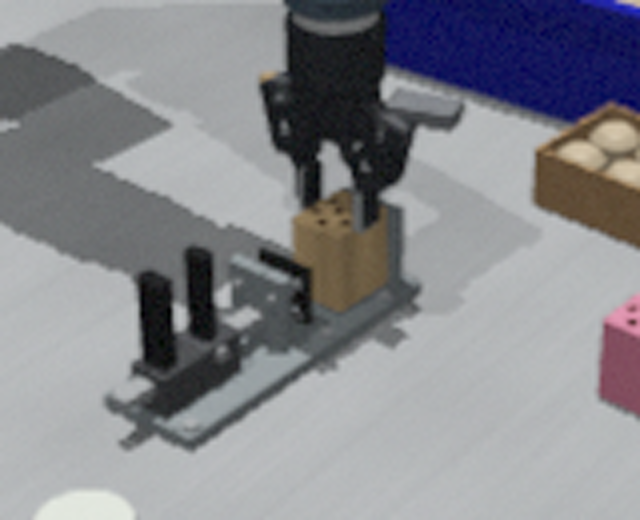

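The picture shows the block between the pad and the fixed jaw (crop (340,250)), upright, just above the bed. I'll lower the last 2 mm, release and rise.

Call:
servo_tool:
  commands:
    - [[0,0,2],0,44]
    - [[0,0,0],0,44]
    - [[0,0,0],0,85]
    - [[0,0,0],0,85]
    - [[0,0,0],0,85]
    - [[0,0,-5],0,85]
    - [[0,0,-30],0,85]
    - [[0,0,-50],0,85]
    - [[0,0,-40],0,85]
    - [[0,0,0],0,85]

```text
time_s: 7.6
eef_pos: [0.5288, 0.0722, 0.1954]
eef_rot: [0.003, 0.729, 0.685, 0.003]
wrist_force: [0.3, 0.4, -0.6]
opening: 0.997
grasp_force: 0.0
```

```bash
python3 - <<'E'
from blk import *
p=O0-C*.112; rel(p[0],p[1],.15,86.4); block(.1,half=.05)
for n in('scene','side'):
    c=load(n); P=pts(c); X,Y=toC(P); Z=P[...,2]; hsv=cv2.cvtColor(c['color'],cv2.COLOR_RGB2HSV)
    k=(c['z_map']>0)&(abs(Z-.084)<.005)&(X>.03)&(X<.106)&(abs(Y)<.04)
    print(n,np.median(Z[k]),np.round(np.percentile(X[k],[1,99])*1e3,1),np.round(np.percentile(Y[k],[1,99])*1e3,1))
E
```

```text
t 7.6 pos [528.8  72.2 195.4] ydeg -3.6 tilt 0.46 open 85.1 F [ 0.3  0.4 -0.6] q6 -0.02
shift [-188.2   -3.2   45.4] turn -1.571
scene 515 x [ 45.1  61.7 105.3] y [-32.9 -20.5  19. ] z [19.1 65.7 86.5]
side 344 x [ 42.4  53.9 117.1] y [-42.9  -2.   22.2] z [ 49.   81.3 229.4]
scene 0.08356037549665547 [ 47.8 105.3] [-30.4  20.7]
side 0.08317839480947824 [ 42.2 104.2] [-26.5  22.1]
```

Call:
servo_tool:
  commands:
    - [[-20,0,0],0,85]
    - [[-45,-1,0],0,85]
    - [[-50,-1,0],0,85]
    - [[-50,-1,0],0,85]
    - [[-23,0,0],-0.1,85]
    - [[0,0,0],-0.18,85]
    - [[0,0,0],-0.18,85]
    - [[0,0,0],-0.18,85]
    - [[0,0,0],-0.18,85]
    - [[0,0,0],-0.18,85]
    - [[0,0,0],-0.18,85]
    - [[0,0,0],-0.18,85]
    - [[0,0,0],-0.18,85]
    - [[0,0,0],-0.03,85]
    - [[0,0,0],0,85]

```text
time_s: 9.57
eef_pos: [0.5107, -0.1148, 0.19]
eef_rot: [-0.001, 0.033, 0.999, 0.0]
wrist_force: [-0.4, 1.0, 0.2]
opening: 0.996
grasp_force: 0.0
```

```bash
python3 - <<'E'
from blk import *
p=O0-C*.106; rel(p[0],p[1],.096,86.4)
c=cam('wrist'); cv2.imwrite('pics/w2.png',c['color'][:,:,::-1])
z=c['z_map'];h,w=z.shape; u,v=np.meshgrid(np.arange(w),np.arange(h)); a=(u-c['cx'])/c['fx'];b=(v-c['cy'])/c['fy']; r=np.hypot(a,b)+1e-9
W=(np.stack([a/r*np.tan(r)*z,b/r*np.tan(r)*z,z],-1)-c['t'])@c['R']; X,Y=toC(W); Z=W[...,2]
k=(z>0)&(abs(Z-.122)<.006)&(X>-.15)&(X<-.05)&(abs(Y)<.03)
f=lambda a:np.round(np.percentile(a,[1,50,99])*1000,1)
for kk in(k&(X<-.1),k&(X>-.1)): print(kk.sum(),f(X[kk]),f(Y[kk]))
k=(z>0)&(abs(Z-.084)<.004)&(X>.02)&(X<.12)&(abs(Y)<.05); print('block',k.sum(),f(X[k]),f(Y[k]))
E
```

```text
t 9.57 pos [ 510.7 -114.8  190. ] ydeg 86.18 tilt 0.11 open 85.1 F [-0.4  1.   0.2] q6 -1.95
shift [-3.6  5.6 94. ] turn -0.004
637 [-131.5 -123.5 -116.1] [-9.9  3.4 14.4]
397 [-83.2 -78.1 -72.1] [-8.6  3.4 12.3]
block 2125 [ 48.3  74.5 106.4] [-26.4  -1.2  22.1]
```

View pics/w2.png

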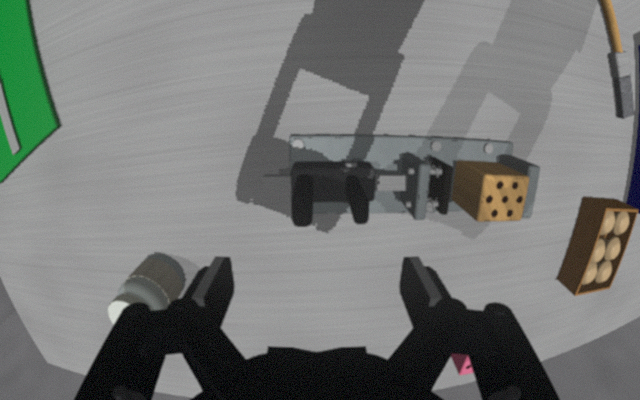

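Wrist view: handle (303,200), trigger (357,195) between the finger lines, block (490,190) standing square between the jaws, jar (150,280) clear. Posts measured within 1-2 mm of nominal. I'll descend and make the first stroke.

Call:
servo_tool:
  commands:
    - [[-3,6,15],0,85]
    - [[0,0,30],0,85]
    - [[0,0,30],0,85]
    - [[0,0,19],0,85]
    - [[0,-5,0],0,85]
    - [[0,0,0],0,85]

```text
time_s: 10.38
eef_pos: [0.5147, -0.1146, 0.0973]
eef_rot: [0.0, 0.032, 0.999, -0.0]
wrist_force: [-0.3, -0.1, 0.7]
opening: 0.995
grasp_force: 0.0
```

```bash
python3 - <<'E'
from blk import *
p=O0-C*.111; rel(p[0],p[1],.096,86.4)
E
```

```text
t 10.38 pos [ 514.7 -114.6   97.3] ydeg 86.3 tilt 0.03 open 85.0 F [-0.3 -0.1  0.7] q6 -1.95
shift [0.5 0.2 1.3] turn -0.002
```

Call:
servo_tool:
  commands:
    - [[0,0,0],0,40]
    - [[0,0,0],0,40]
    - [[0,0,0],0,40]
    - [[0,0,0],0,40]
    - [[0,0,0],0,40]
    - [[0,0,0],0,40]

```text
time_s: 11.12
eef_pos: [0.5155, -0.1146, 0.0989]
eef_rot: [0.001, 0.032, 0.999, -0.001]
wrist_force: [-0.7, 0.4, 5.2]
opening: 0.47
grasp_force: 6.8
```

```bash
cat > jaw.py <<'E'
from blk import *
p=O0-C*.111; rel(p[0],p[1],.096,86.4)
f=lambda a:np.round(np.percentile(a,[3,50,97])*1000,1) if len(a) else a
for n in('scene','side'):
    c=cam(n); P=pts(c); X,Y=toC(P); Z=P[...,2]; g=c['color'].max(2); ok=c['z_map']>0; h=cv2.cvtColor(c['color'],cv2.COLOR_RGB2HSV)
    for nm,k in(('trig',(abs(Z-.121)<.006)&(X>-.106)&(X<-.06)&(abs(Y)<.014)&(g<60)),('pad',(Z>.066)&(Z<.075)&(X>-.02)&(X<.09)&(abs(Y)<.028)&(g<60)),
      ('jaw',(Z>.073)&(Z<.081)&(X>-.05)&(X<.07)&(abs(Y)<.032)&(g>60)&(h[...,1]<60)),('blk',(abs(Z-.084)<.004)&(X>.03)&(X<.12)&(abs(Y)<.05)&(h[...,1]>60))):
        k&=ok; print(n,nm,k.sum(),f(X[k]),f(Y[k])if nm=='blk'else'')
E
python3 jaw.py
```

```text
t 11.12 pos [ 515.5 -114.6   98.9] ydeg 86.34 tilt 0.18 open 40.1 F [-0.7  0.4  5.2] q6 -1.95
shift [1.3 0.1 2.9] turn -0.001
scene trig 38 [-105.8  -98.5  -88.8] 
scene pad 37 [13.6 17.5 23.7] 
scene jaw 56 [-14.1  -9.8  -0.7] 
scene blk 160 [ 48.4  75.  102.4] [-29.7  -6.6  18. ]
side trig 6 [-104.1  -97.1  -84. ] 
side pad 20 [-12.7  16.4  36.5] 
side jaw 25 [-17.7 -12.   -6. ] 
side blk 44 [43.6 65.4 88.6] [ 8.7 15.2 21.3]
```

Call:
servo_tool:
  commands:
    - [[0,0,0],0,34]
    - [[0,0,0],0,34]

```text
time_s: 11.48
eef_pos: [0.5154, -0.1173, 0.0994]
eef_rot: [0.001, 0.032, 0.999, -0.003]
wrist_force: [-4.3, -8.4, 6.4]
opening: 0.404
grasp_force: 17.4
```

Call:
servo_tool:
  commands:
    - [[0,0,0],0,85]
    - [[0,0,0],0,85]
    - [[0,0,0],0,85]
    - [[0,0,0],0,85]

```text
time_s: 11.98
eef_pos: [0.5143, -0.1142, 0.0969]
eef_rot: [-0.0, 0.032, 0.999, -0.0]
wrist_force: [-0.4, 0.1, -0.3]
opening: 0.995
grasp_force: 0.0
```

```bash
python3 jaw.py
```

```text
t 11.97 pos [ 514.3 -114.2   96.9] ydeg 86.36 tilt 0.02 open 85.0 F [-0.4  0.1 -0.3] q6 -1.95
shift [ 0.1 -0.2  0.9] turn -0.001
scene trig 35 [-84.3 -78.9 -65.8] 
scene pad 31 [16.  20.1 26.2] 
scene jaw 50 [-12.3  -7.8  -0.5] 
scene blk 156 [ 46.5  74.1 104.2] [-29.4  -6.   16.8]
side trig 5 [-86.4 -81.7 -79.6] 
side pad 16 [13.6 18.8 24.9] 
side jaw 28 [-16.6 -11.2  -1. ] 
side blk 38 [45.2 62.3 85.9] [ 9.8 16.3 22. ]
```

Call:
servo_tool:
  commands:
    - [[0,-1,6],0,28]
    - [[0,0,0],0,28]
    - [[0,0,0],0,28]
    - [[0,0,0],0,28]
    - [[0,0,0],0,28]
    - [[0,0,0],0,28]
    - [[0,0,0],0,28]

```text
time_s: 12.95
eef_pos: [0.5144, -0.1165, 0.0919]
eef_rot: [0.0, 0.032, 0.999, -0.001]
wrist_force: [-4.3, -2.7, 9.5]
opening: 0.415
grasp_force: 58.1
```

```bash
sed -i 's/X>-.106)&(X<-.06)/X>-.1145)\&(X<-.06)/' jaw.py; python3 jaw.py
```

```text
t 12.95 pos [ 514.4 -116.5   91.9] ydeg 86.34 tilt 0.1 open 35.5 F [-4.3 -2.7  9.5] q6 -1.95
shift [ 0.4  2.1 -4.1] turn -0.001
scene trig 36 [-109.3  -99.8  -91.9] 
scene pad 33 [22.8 25.5 31.8] 
scene jaw 53 [-7.9 -1.4  5.9] 
scene blk 160 [ 48.5  74.4 103.8] [-28.8  -7.5  18.2]
side trig 7 [-111.5  -97.8  -94.3] 
side pad 19 [22.1 25.7 31.6] 
side jaw 24 [-8.  -3.5  4.1] 
side blk 26 [46.7 60.8 78. ] [ 9.8 16.1 22. ]
```

Call:
servo_tool:
  commands:
    - [[0,0,0],0,85]
    - [[0,0,0],0,85]
    - [[0,0,0],0,85]
    - [[0,0,0],0,85]
    - [[0,0,0],0,28]
    - [[0,0,0],0,28]
    - [[0,0,0],0,28]
    - [[0,0,0],0,28]
    - [[0,0,0],0,28]
    - [[0,0,0],0,28]
    - [[0,0,0],0,85]
    - [[0,0,0],0,85]
    - [[0,0,0],0,85]
    - [[0,0,0],0,85]
    - [[0,0,0],0,28]
    - [[0,0,0],0,28]
    - [[0,0,0],0,28]
    - [[0,0,0],0,28]
    - [[0,0,0],0,28]
    - [[0,0,0],0,28]

```text
time_s: 15.55
eef_pos: [0.5149, -0.1166, 0.0927]
eef_rot: [0.001, 0.032, 0.999, -0.001]
wrist_force: [-4.4, -2.6, 11.1]
opening: 0.409
grasp_force: 58.2
```

```bash
python3 jaw.py
```

```text
t 15.55 pos [ 514.9 -116.6   92.7] ydeg 86.34 tilt 0.15 open 35.0 F [-4.4 -2.6 11.1] q6 -1.95
shift [ 0.8  2.2 -3.3] turn -0.001
scene trig 42 [-110.7  -96.8  -91.9] 
scene pad 36 [34.  37.8 43.8] 
scene jaw 52 [ 4.5 10.1 18.1] 
scene blk 161 [ 48.2  73.1 103.7] [-30.4  -7.6  17.8]
side trig 5 [-108.2  -94.2  -91.4] 
side pad 19 [32.2 36.  41.3] 
side jaw 22 [ 1.7  7.3 13.6] 
side blk 30 [45.9 60.5 75.1] [ 9.5 15.9 22.1]
```

Call:
servo_tool:
  commands:
    - [[0,0,0],0,85]
    - [[0,0,0],0,85]
    - [[0,0,0],0,85]
    - [[0,0,0],0,85]
    - [[0,0,0],0,28]
    - [[0,0,0],0,28]
    - [[0,0,0],0,28]
    - [[0,0,0],0,28]
    - [[0,0,0],0,28]
    - [[0,0,0],0,28]

```text
time_s: 16.9
eef_pos: [0.5149, -0.1167, 0.0926]
eef_rot: [0.001, 0.032, 0.999, -0.001]
wrist_force: [-3.8, -2.9, 10.3]
opening: 0.41
grasp_force: 58.1
```

```bash
python3 jaw.py
```

```text
t 16.9 pos [ 514.9 -116.7   92.6] ydeg 86.34 tilt 0.15 open 35.0 F [-3.8 -2.9 10.3] q6 -1.95
shift [ 0.8  2.2 -3.4] turn -0.001
scene trig 42 [-110.7  -98.2  -91.8] 
scene pad 37 [38.2 42.6 49.7] 
scene jaw 52 [10.1 15.4 23.2] 
scene blk 163 [ 48.2  74.7 106. ] [-27.9  -6.2  17.4]
side trig 4 [-105.9 -101.   -92.9] 
side pad 17 [36.4 40.2 48. ] 
side jaw 24 [ 6.4 14.4 22.4] 
side blk 31 [46.4 62.  81.6] [ 9.2 16.4 22.4]
```

Call:
servo_tool:
  commands:
    - [[0,0,0],0,85]
    - [[0,0,0],0,85]
    - [[0,0,0],0,85]
    - [[0,0,0],0,85]
    - [[0,0,0],0,28]
    - [[0,0,0],0,28]
    - [[0,0,0],0,28]
    - [[0,0,0],0,28]
    - [[0,0,0],0,28]
    - [[0,0,0],0,28]
    - [[0,0,0],0,28]

```text
time_s: 18.38
eef_pos: [0.5149, -0.1167, 0.0927]
eef_rot: [0.001, 0.032, 0.999, -0.001]
wrist_force: [-5.0, -2.6, 10.7]
opening: 0.411
grasp_force: 57.7
```

```bash
python3 jaw.py; python3 - <<'E'
from h import *
ims=[dict(np.load(n+'.npz'))['color'][y0:y0+90,x0:x0+110,::-1] for n,x0,y0 in(('scene',258,175),('side',275,180))]
cv2.imwrite('pics/j6.png',np.hstack([cv2.resize(i,None,fx=3.6,fy=3.6,interpolation=cv2.INTER_CUBIC) for i in ims]))
E
```

```text
t 18.38 pos [ 514.9 -116.7   92.7] ydeg 86.34 tilt 0.15 open 35.1 F [-5.  -2.6 10.7] q6 -1.95
shift [ 0.8  2.2 -3.3] turn -0.001
scene trig 38 [-110.7 -100.7  -93.8] 
scene pad 25 [40.4 44.5 50.9] 
scene jaw 49 [16.6 22.1 30.9] 
scene blk 166 [ 49.4  73.6 105. ] [-29.   -6.9  17.7]
side trig 3 [-109.7 -105.4 -103.5] 
side pad 8 [41.6 44.5 45.3] 
side jaw 27 [13.6 21.3 29.4] 
side blk 31 [47.8 63.  86.1] [ 9.3 17.9 23.2]
```

View pics/j6.png

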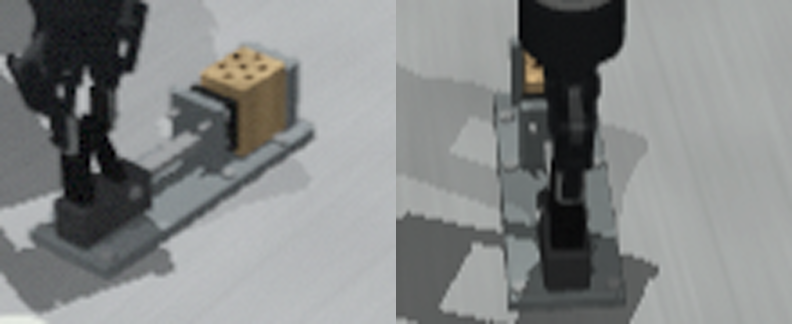

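The view shows the block clamped upright between pad and fixed jaw (left panel (245,100)), fingers around the trigger (90,160). Pad-to-jaw spacing shrank from about 27.6 to 22.4 mm, so squash is about 5 mm, and overall jaw travel agrees. That is in the window, so I'll settle briefly and hand in.

Call:
servo_tool:
  commands:
    - [[0,0,0],0,28]
    - [[0,0,0],0,28]
    - [[0,0,0],0,28]
    - [[0,0,0],0,28]

```text
time_s: 18.98
eef_pos: [0.5149, -0.1166, 0.0927]
eef_rot: [0.001, 0.032, 0.999, -0.001]
wrist_force: [-4.6, -2.7, 11.2]
opening: 0.413
grasp_force: 57.7
```

```bash
python3 -c "
from bench import ctrl
print(ctrl.hand_in())"
```

```text
the job is handed in; nothing more can be done
None
```

I handed the job in at about 19 s: the wooden block is upright between the jaws, the pad is pushed back about 5 mm (measured from the images), and the gripper is holding the trigger fully squeezed; `hand_in()` gave no verdict.

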